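# Find the perished buffer with the pin gauge and reject it

### The job

One of the three rubber buffers on the sloped stands has perished and gone soft inside. Press the pin gauge squarely into the middle of the buffers, foot flat on the rubber, and hold it a moment to read the pin, until you have found the one into which the pin sinks deeply; then push that stand's reject tab fully home, leave the other two tabs up, and stand the gauge upright on its foot on the trolley top again. Do not disturb the spray bottle and the two vials.

Things in the scene. Friction and masses are not known exactly. Their poses are not given: they have to be found in the camera images.
- gauge: Pin gauge: upright aluminium cylinder, 32 mm diameter, black foot (40 mm across, 10 mm high), black cap; 110 mm tall, 0.25 to 0.37 kg. Starts standing on the trolley. Origin: centre of the foot's underside; z up the axis to the cap. Hold the cylinder 62 to 98 mm above the foot. A black pointer in a slot on its -x side (30 mm above the foot, pin out) rises with the pin.
- gauge_pin (a joint): How far the pin (8 mm thick, in the middle of the foot) is pushed in, m: 0 = out, tip 15 mm beyond the foot; 0.015 = tip level with the foot. Sprung, 0.6 N rising to 1.8 N; standing on the trolley the gauge's weight pushes it fully in. With the foot flat on a sound buffer it reads about 0.013, on the perished one 0.002 to 0.005, as its middle gives way.
- stand_a: One of three identical-looking white fixed stands, base 120 (x) x 84 (y) mm, origin at the centre of its underside. Front (-x): a rubber buffer on a 25 degree slope; behind it a block 85 mm high with a tab on top. Which stand has the perished buffer cannot be seen and changes from start to start.
- pad_a: Square black rubber buffer of stand_a, 70 x 70 mm. Origin: centre of its upper face, 75 mm above the trolley, 15 mm in front of the stand's centre; z is the face's outward normal (25 degrees from vertical, to the stand's front), y level. A round eye 26 mm across in its middle yields to the pin; the rubber round it is firm and carries the foot.
- core_a (a joint): How far the round eye in the middle of pad_a is sunk below the buffer's face, m; 0 at the start on all three. Under the pin a sound one sinks about 1 mm and springs back, the perished one sinks about 12 mm and stays dented.
- tab_a (a joint): The grey reject tab on top of stand_a, pressed straight down, m: 0 = up, 0.008 = fully home. It takes about 3 N to move and stays where it is left.
- tab_a_top (a point): Centre of the top of stand_a's tab, which is 22 (x) x 34 (y) mm; 97 mm above the trolley when up, 89 mm when home; 37 mm behind (+x) the stand's centre.
- stand_b: One of three identical-looking white fixed stands, base 120 (x) x 84 (y) mm, origin at the centre of its underside. Front (-x): a rubber buffer on a 25 degree slope; behind it a block 85 mm high with a tab on top. Which stand has the perished buffer cannot be seen and changes from start to start.
- pad_b: Square black rubber buffer of stand_b, 70 x 70 mm. Origin: centre of its upper face, 75 mm above the trolley, 15 mm in front of the stand's centre; z is the face's outward normal (25 degrees from vertical, to the stand's front), y level. A round eye 26 mm across in its middle yields to the pin; the rubber round it is firm and carries the foot.
- core_b (a joint): How far the round eye in the middle of pad_b is sunk below the buffer's face, m; 0 at the start on all three. Under the pin a sound one sinks about 1 mm and springs back, the perished one sinks about 12 mm and stays dented.
- tab_b (a joint): The grey reject tab on top of stand_b, pressed straight down, m: 0 = up, 0.008 = fully home. It takes about 3 N to move and stays where it is left.
- tab_b_top (a point): Centre of the top of stand_b's tab, which is 22 (x) x 34 (y) mm; 97 mm above the trolley when up, 89 mm when home; 37 mm behind (+x) the stand's centre.
- stand_c: One of three identical-looking white fixed stands, base 120 (x) x 84 (y) mm, origin at the centre of its underside. Front (-x): a rubber buffer on a 25 degree slope; behind it a block 85 mm high with a tab on top. Which stand has the perished buffer cannot be seen and changes from start to start.
- pad_c: Square black rubber buffer of stand_c, 70 x 70 mm. Origin: centre of its upper face, 75 mm above the trolley, 15 mm in front of the stand's centre; z is the face's outward normal (25 degrees from vertical, to the stand's front), y level. A round eye 26 mm across in its middle yields to the pin; the rubber round it is firm and carries the foot.
- core_c (a joint): How far the round eye in the middle of pad_c is sunk below the buffer's face, m; 0 at the start on all three. Under the pin a sound one sinks about 1 mm and springs back, the perished one sinks about 12 mm and stays dented.
- tab_c (a joint): The grey reject tab on top of stand_c, pressed straight down, m: 0 = up, 0.008 = fully home. It takes about 3 N to move and stays where it is left.
- tab_c_top (a point): Centre of the top of stand_c's tab, which is 22 (x) x 34 (y) mm; 97 mm above the trolley when up, 89 mm when home; 37 mm behind (+x) the stand's centre.
- spray_bottle: Bystander: white spray bottle, 45 mm across, 206 mm tall, standing. Origin: centre of its underside.
- brown_vial: Bystander: small brown vial, 21 mm across, 48 mm tall, standing in front of or between the stands. Origin: centre of its underside.
- clear_vial: Bystander: small clear vial, 25 mm across, 56 mm tall, standing to the right (-y) of the stands. Origin: centre of its underside.

How it is judged:
On the way, in this order (a step that is already met when the one before it is completed fails the run):
1. the gauge has been pressed squarely into the middle of the perished buffer, foot flat on the rubber (within about 8 mm of centre, 3 mm in height, 0.14 rad) (((distance between gauge and pad_a below 0.009 m and z of gauge in the frame of pad_a below 0.003 m and angle between the z axis of gauge and the z axis of pad_a, either way round below 0.14 rad and value of joint core_a above 0.005 m) or (distance between gauge and pad_b below 0.009 m and z of gauge in the frame of pad_b below 0.003 m and angle between the z axis of gauge and the z axis of pad_b, either way round below 0.14 rad and value of joint core_b above 0.005 m) or (distance between gauge and pad_c below 0.009 m and z of gauge in the frame of pad_c below 0.003 m and angle between the z axis of gauge and the z axis of pad_c, either way round below 0.14 rad and value of joint core_c above 0.005 m))), for 0.3 s.
2. the reject tab of the stand with the perished buffer is pushed fully home (((value of joint core_a above 0.005 m and value of joint tab_a above 0.0065 m) or (value of joint core_b above 0.005 m and value of joint tab_b above 0.0065 m) or (value of joint core_c above 0.005 m and value of joint tab_c above 0.0065 m))), for 0.2 s.
At the end, for the whole second after the job is handed in: The perished buffer's tab is down over 6.5 of its 8 mm, the other tabs under 3 mm; the gauge stands at rest on its foot on the trolley top (within 4 mm, 0.06 rad) (((value of joint core_a above 0.005 m and value of joint tab_a above 0.0065 m and value of joint each of tab_b, tab_c below 0.003 m) or (value of joint core_b above 0.005 m and value of joint tab_b above 0.0065 m and value of joint each of tab_a, tab_c below 0.003 m) or (value of joint core_c above 0.005 m and value of joint tab_c above 0.0065 m and value of joint each of tab_a, tab_b below 0.003 m)) and angle between gauge's own z axis and vertical below 0.06 rad and height (world z) of gauge between -0.004 and 0.004 m and linear speed of gauge below 0.02 m/s); the robot touches nothing.
It fails at once if the spray bottle or a vial is moved more than 40 mm or tipped (distance of any of spray_bottle, brown_vial, clear_vial from where it was at the start of the episode above 0.04 m or angle between any of spray_bottle, brown_vial, clear_vial's own z axis and vertical above 0.5 rad).
It also fails if it takes over 72 s, if anything falls off the work surface, if the arm or the gripper's body presses on something with over 40 N, if the wrist force passes 120 N, or if a joint passes its speed limit or range.

### The arm

A 7-joint arm with a two-finger parallel gripper is mounted at the origin on a cart in front of the work surface, level with it; the furniture and walls round the work are solid. World frame = base frame: x ahead of the robot, y to its left, z up, the work surface at z = 0. Lengths are in m, angles in rad, forces in N, time in s.
With the tool pointing down it reaches from about 0.35 to 0.9 m from the base axis. Payload 7.2 kg.
Tool frame: the origin (TCP) lies between the finger pads; the fingertips stand 14 mm ahead of it and the grasp point (between the pads) lies 5 mm behind it; z points along the fingers, y is the line along which they close (so a half turn about z gives the same grasp; the last joint's range is limited). The gripper opens to 88 mm and grips with 3 to 60 N. Pads are 20 mm wide; open, the fingers measure 115 mm over their backs; the gripper's body (75 mm by 178 mm) begins 61 mm behind the grasp point.
Start: joints at [1.171, 0.411, -0.013, 1.596, 0.006, 1.134, -0.082], TCP at [0.204, -0.591, 0.237] pointing down, gripper open.
Joint ranges: [-2.95, 2.95], [-0.29, 1.99], [-1.47, 1.44], [0.14, 2.54], [-1.03, 4.17], [0.13, 1.85], [-2.86, 2.86]. Speed limits (rad/s): [2.39, 2.39, 3.01, 3.01, 3.14, 3.14, 3.14].

### API

Orientations are given as a unit quaternion [w, x, y, z].
In Python, from workcell import env, eyes gives the robot as it stands.
- The arm moves only by the tool jog_arm, never from a script. Its argument "increments" is a list of rows, each a list of 5 numbers: the finger opening in cm, from 0 to 8.78, then the shift along the tool's x, y, z in cm, then the turn about the tool's z in rad. A call has 1 to 20 rows; each row shifts and turns the commanded pose from where the row before left it, along the tool's axes as they then stand; what a row does not reach is not made up. A row lasts 1/10 s, in which the tool goes at most 50 mm and 8.59 degrees, less where a joint would pass 70% of its speed; a pose out of reach is approached as far as the arm can. A call is refused whole if a number of a shift passes 5 or a number of a turn 0.15, either way. A call with a gripper value outside its range is refused whole. The fingers move at their own pace and stop on an object; "force" is the grip in N (left out, the last holds). Time passes only in rows, so rows that do not move let the fingers close. It gives the time, the measured TCP pose, the force, the opening and the grip force at its end, in the units of the state.
- env.get_state(): the state, without advancing time (a new reading comes with each control period).
- eyes.get_image(name): name is "scene" or "top" or "wrist"; returns (picture, depth): 400x640x3 uint8, red, green, blue; 400x640 float32, m along the optical axis (not along the pixel's ray), 0 where there is no reading.
- eyes.camera_params(name): a dict with "vfov" (degrees; the focal length in pixels is half the picture's height over the tangent of half this angle, whatever the lens; pixels are square), "cx", "cy" (the principal point, pixels), "world_to_cam" (4x4, takes a point from world to camera coordinates). Camera axes: x right, y up, looking along -z (the intrinsics and any distortion apply to the point x, -y, -z); pixel columns grow to the right and rows downward; lengths in m; the calibration is good to about 2 mm. The wrist camera is an equidistant fisheye: a pixel r from the principal point sees the ray r / f radians off the axis. A picture is of the moment at which its call begins: read the wrist's pose just before it. camera_params takes no time and is no camera call; for the wrist camera it gives the pose at the moment of the call.
- env.job_done(): hands the job in; it is judged then, once.
The state is a dict: "t": time; "joint_positions": joint angles; "joint_velocities": joint speeds; "tau": joint torques, N m; "ee_pos": TCP position; "eef_rot": TCP orientation; "ft_force": force on the tool from outside, world axes, zero at the start; "moment": the same for the moment, N m; "opening": finger opening in m; "finger_force": force on a finger pad.
Only numpy, scipy, OpenCV 4.12 (cv2) and the standard library are available. Lean on these libraries where they do the work, as an engineer would, in place of code of your own. Each camera call takes 0.05 s, during which the arm holds its last target. There are 200 camera calls.

## Working session

There is one attempt and no reset: what is moved stays moved. The work goes in short steps, Python scripts to look and compute and a tool call to move; the robot and the scene stay as the last step left them, time stands still between calls to the robot, and variables do not carry over. Pictures are saved under pics/ and viewed, at most 10 in all, crops included, and the job is handed in when it is done.

Besides the shell and the picture viewer there is one more tool, called after ">>>" as name([rows], argument=value, ...), one row to a line, values as JSON. jog_arm: Moves the arm, as the interface text tells. Its arguments: {"type":"object","properties":{"increments":{"type":"array","items":{"type":"array","items":{"type":"number"}}},"force":{"type":"number"}},"required":["increments"]}

```bash
ls; mkdir -p pics
cat > h.py <<'E'
import numpy as np, cv2
from workcell import env, eyes
def get(n):
    P=eyes.camera_params(n); im,d=eyes.get_image(n); return im,d,P
def cloud(d,P):
    h,w=d.shape; f=h/2/np.tan(np.radians(P['vfov'])/2)
    v,u=np.mgrid[0:h,0:w]
    X=np.stack([(u-P['cx'])/f*d,-(v-P['cy'])/f*d,-d,np.ones_like(d)],-1)
    W=X@np.linalg.inv(np.array(P['world_to_cam'])).T
    W=W[...,:3]; W[d<=0]=np.nan; return W
E
python3 - <<'E'
from h import *
s=env.get_state(); print({k:np.round(v,3).tolist() for k,v in s.items()})
for n in ('scene','top'):
    im,d,P=get(n); cv2.imwrite(f'pics/{n}0.png',im[...,::-1]); np.savez(f'{n}0.npz',im=im,d=d,W=cloud(d,P))
    print(n,P['vfov'],P['cx'],P['cy'],np.round(np.linalg.inv(P['world_to_cam']),2).tolist(), [k for k in P])
E
```

```text
pics
{'t': 0.0, 'joint_positions': [1.171, 0.412, -0.013, 1.597, 0.006, 1.134, -0.082], 'joint_velocities': [0.001, -0.0, -0.001, 0.0, 0.001, -0.001, 0.0], 'tau': [-0.0, -58.795, 0.642, -29.106, -0.054, 0.018, 0.0], 'ee_pos': [0.203, -0.59, 0.236], 'eef_rot': [-0.001, 0.986, 0.165, -0.0], 'ft_force': [-0.303, 0.351, 0.556], 'moment': [0.036, 0.074, 0.057], 'finger_force': 0.0, 'opening': 0.088}
scene 57.56044611340866 319.7395431005036 200.96143315356707 [[-0.91, 0.29, -0.3, 0.19], [-0.42, -0.6, 0.68, 0.77], [0.02, 0.75, 0.67, 0.75], [0.0, 0.0, 0.0, 1.0]] ['vfov', 'cx', 'cy', 'world_to_cam']
top 56.58697071678813 326.178629408884 197.60477989291175 [[-0.02, 1.0, -0.09, 0.44], [-1.0, -0.02, -0.01, 0.06], [-0.01, 0.09, 1.0, 1.04], [0.0, 0.0, 0.0, 1.0]] ['vfov', 'cx', 'cy', 'world_to_cam']
```

View pics/scene0.png

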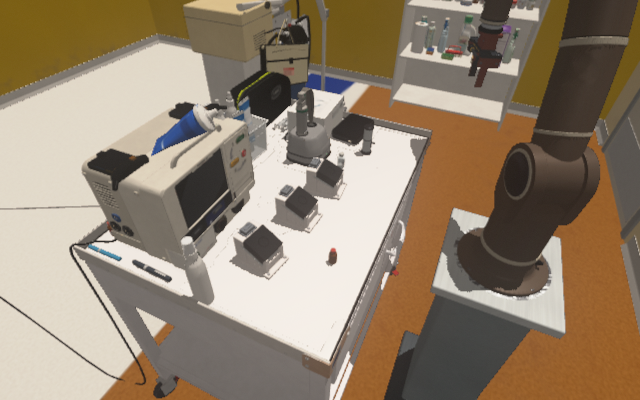

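View pics/top0.png

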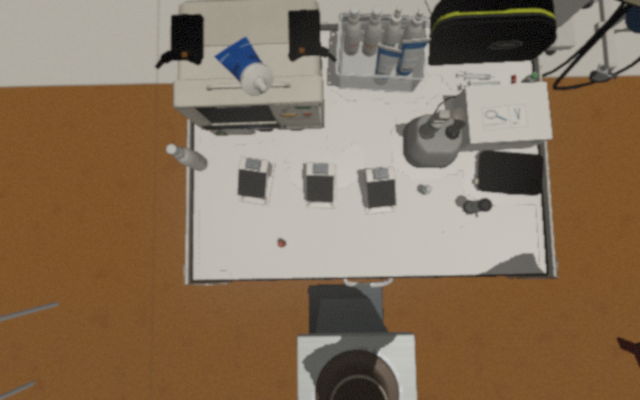

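```bash
cat > m.py <<'E'
from h import *
z=np.load('top0.npz'); W=z['W']; im=z['im']
for n,(u,v) in dict(spray=(175,149),brown=(281,242),clear=(424,188),g1=(466,203),g2=(485,205),g3=(478,207)).items():
    print(n,np.round(W[v,u],3))
g=im.max(-1)
for n,(u,v) in dict(L=(253,180),M=(320,188),R=(381,192)).items():
    sl=np.s_[v-30:v+30,u-28:u+28]
    m=(g[sl]<70)&(W[sl][...,2]>.03)
    k,lab,st,c=cv2.connectedComponentsWithStats(m.astype(np.uint8)); i=1+st[1:,4].argmax()
    p=W[sl][lab==i]; p=p[~np.isnan(p[:,2])]
    A=np.c_[p[:,:2],np.ones(len(p))]; co=np.linalg.lstsq(A,p[:,2],rcond=None)[0]
    r=cv2.minAreaRect(p[:,:2].astype(np.float32)*1000)
    nn=np.array([-co[0],-co[1],1]);nn/=np.linalg.norm(nn)
    print(n,len(p),'mean',p.mean(0).round(4),'rect',np.round(r[0],1),np.round(r[1],1),round(r[2],1),'n',nn.round(3),'tilt',np.degrees(np.arccos(nn[2])).round(1),'yaw',np.degrees(np.arctan2(-nn[1],-nn[0])).round(1))
    w=W[sl].reshape(-1,3); t=w[(w[:,2]>.091)&(w[:,2]<.102)]; print('  tab',len(t),t.mean(0).round(4))
w=W[185:230,445:500].reshape(-1,3); t=w[w[:,2]>.03]
for lo,hi in((.03,.06),(.06,.1),(.1,.103),(.103,.13)):
    q=t[(t[:,2]>lo)&(t[:,2]<hi)]; print(lo,len(q),q.mean(0).round(3) if len(q) else '', q.min(0).round(3) if len(q) else '',q.max(0).round(3) if len(q) else '')
E
python3 m.py
python3 - <<'E'
import cv2
a=cv2.imread('pics/top0.png')[140:260,400:520]; b=cv2.imread('pics/scene0.png')[90:210,310:430]
cv2.imwrite('pics/crop.png',cv2.resize(cv2.hconcat([a,b]),(800,400),interpolation=cv2.INTER_CUBIC))
E
```

```text
spray [0.629 0.412 0.206]
brown [0.408 0.192 0.048]
clear [ 0.545 -0.195  0.04 ]
g1 [ 0.504 -0.316  0.011]
g2 [ 0.492 -0.328  0.106]
g3 [ 0.487 -0.313  0.099]
L 559 mean [0.5629 0.2643 0.0755] rect [562.3 264.2] [64.8 57.9] 80.0 n [-0.428  0.076  0.901] tilt 25.7 yaw -10.1
  tab 126 [0.6107 0.2572 0.0965]
M 532 mean [0.5466 0.0868 0.0756] rect [545.8  86.1] [60.7 57.1] 87.2 n [-0.423  0.011  0.906] tilt 25.0 yaw -1.4
  tab 121 [0.5947 0.0836 0.0969]
R 547 mean [ 0.5298 -0.0733  0.0756] rect [529.6 -73.7] [56.3 64. ] 5.0 n [-0.418 -0.029  0.908] tilt 24.8 yaw 4.0
  tab 124 [ 0.5784 -0.0726  0.0965]
0.03 154 [ 0.523 -0.355  0.039] [ 0.466 -0.399  0.03 ] [ 0.551 -0.312  0.06 ]
0.06 66 [ 0.491 -0.317  0.077] [ 0.478 -0.33   0.061] [ 0.508 -0.313  0.099]
0.1 4 [ 0.49  -0.319  0.102] [ 0.477 -0.324  0.1  ] [ 0.507 -0.313  0.103]
0.103 161 [ 0.493 -0.328  0.108] [ 0.476 -0.345  0.103] [ 0.51  -0.311  0.114]
```

View pics/crop.png

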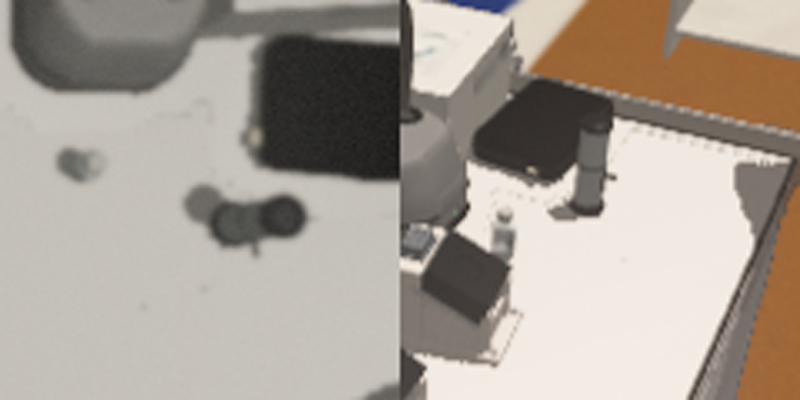

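>>> jog_arm([
  [8.78, 0, 0, 0, 0.11],
  [8.78, 0, 0, 0, 0.11],
  [8.78, 0, 0, 0, 0.11],
  [8.78, 2.4, -2.2, 0, 0],
  [8.78, 2.4, -2.2, 0, 0],
  [8.78, 2.4, -2.2, 0, 0],
  [8.78, 2.4, -2.2, 0, 0],
  [8.78, 2.4, -2.2, 0, 0],
  [8.78, 2.4, -2.2, 0, 0],
  [8.78, 2.4, -2.2, 0, 0],
  [8.78, 2.4, -2.2, 0, 0],
  [8.78, 2.4, -2.2, 0, 0],
  [8.78, 2.4, -2.2, 0, 0],
  [8.78, 2.4, -2.2, 0, 0],
  [8.78, 2.4, -2.2, 0, 0],
  [8.78, 0, 0, 0, 0],
  [8.78, 0, 0, 0, 0],
  [8.78, 0, 0, 0, 0],
], force=15)

```text
t: 1.9
ee_pos: [0.4901, -0.3274, 0.2364]
eef_rot: [0.0, 1.0, 0.0, -0.0]
ft_force: [0.3, 0.3, -0.6]
opening: 0.0878
finger_force: 0.0
```

>>> jog_arm([
  [8.78, 0.3, 0, 2, 0],
  [8.78, 0, 0, 2, 0],
  [8.78, 0, 0, 2, 0],
  [8.78, 0, 0, 2, 0],
  [8.78, 0, 0, 2, 0],
  [8.78, 0, 0, 2, 0],
  [8.78, 0, 0, 2, 0],
  [8.78, 0, 0, 2, 0],
  [8.78, 0, 0, 1.3, 0],
  [8.78, 0, 0, 0, 0],
  [8.78, 0, 0, 0, 0],
  [2.5, 0, 0, 0, 0],
  [2.5, 0, 0, 0, 0],
  [2.5, 0, 0, 0, 0],
  [2.5, 0, 0, 0, 0],
  [2.5, 0, 0, 0, 0],
  [2.5, 0, 0, 0, 0],
  [2.5, 0, 0, 0, 0],
  [2.5, 0, 0, 0, 0],
], force=15)

```text
t: 3.8
ee_pos: [0.4941, -0.3264, 0.0637]
eef_rot: [0.0, 1.0, 0.001, 0.0]
ft_force: [0.4, -0.3, 0.5]
opening: 0.0342
finger_force: 15.0
```

>>> jog_arm([
  [2.5, 0, 0, -1, 0],
  [2.5, 0, 0, -2, 0],
  [2.5, 0, 0, -2.5, 0],
  [2.5, 0, 0, -2.5, 0],
  [2.5, 0, 0, -2.5, 0],
  [2.5, 0, 0, -2, 0],
  [2.5, 0, 0, -1, 0],
  [2.5, 0.2, -1.5, 0, 0],
  [2.5, 0.3, -2.5, 0, 0],
  [2.5, 0.3, -2.5, 0, 0],
  [2.5, 0.4, -2.5, 0, 0],
  [2.5, 0.4, -2.5, 0, 0],
  [2.5, 0.4, -2.5, 0, 0],
  [2.5, 0.4, -2.5, 0, 0],
  [2.5, 0.3, -2.5, 0, 0],
  [2.5, 0.3, -2.5, 0, 0],
  [2.5, 0.3, -2.5, 0, 0],
  [2.5, 0, -1.3, 0, -0.06],
  [2.5, 0, 0, 0, 0],
  [2.5, 0, 0, 0, 0],
])

```text
t: 5.8
ee_pos: [0.5259, -0.0731, 0.1978]
eef_rot: [0.0, 1.0, 0.031, -0.001]
ft_force: [0.1, -0.4, -2.6]
opening: 0.0346
finger_force: 15.0
```

Run:
```python
from h import *
s=env.get_state(); print(s['ee_pos'],s['eef_rot'],s['ft_force'],s['moment'])
im,d,P=get('wrist'); im2,d2,P2=get('scene'); np.savez('w1.npz',im=im,d=d,w2c=P['world_to_cam'])
np.savez('s1.npz',im=im2,W=cloud(d2,P2))
c=cv2.resize(im2[60:260,230:430],(400,400),interpolation=cv2.INTER_CUBIC)
cv2.imwrite('pics/c1.png',cv2.hconcat([cv2.resize(im[:,120:520],(400,400)),c])[...,::-1])
```

```text
[ 0.52587947 -0.07309469  0.19777159] [ 2.29732900e-05  9.99531055e-01  3.06097817e-02 -8.42927467e-04] [ 0.06124339 -0.40999219 -2.55087812] [-0.00660387 -0.04818186  0.02859979]
```

View pics/c1.png

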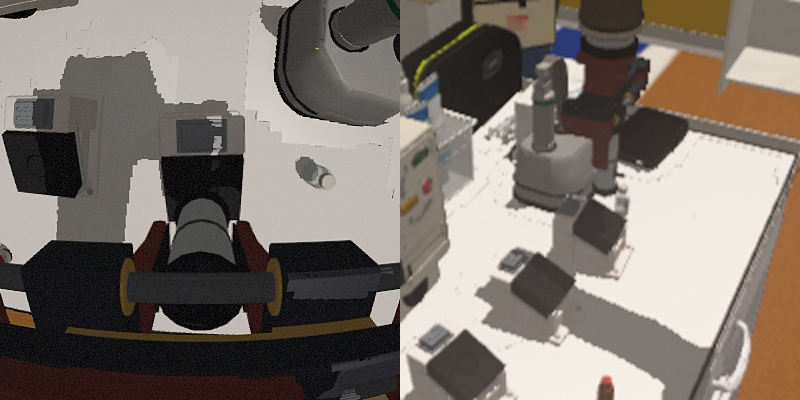

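>>> jog_arm([
  [2.5, 0, 0, 1.0, 0],
  [2.5, 0, 0, 1.5, 0],
  [2.5, 0.1, 0, 1.2, 0],
  [2.5, 0, 0, 0.7, 0],
  [2.5, 0, 0, 0.4, 0],
  [2.5, 0, 0, 0.3, 0],
  [2.5, 0, 0, 0.2, 0],
  [2.5, 0, 0, 0, 0],
  [2.5, 0, 0, 0, 0],
])

```text
t: 6.8
ee_pos: [0.5283, -0.0734, 0.1465]
eef_rot: [0.0, 1.0, 0.031, 0.001]
ft_force: [-0.7, -1.7, 2.7]
opening: 0.0347
finger_force: 15.0
```

>>> jog_arm([
  [2.5, -0.3, 0, 0.1, 0],
  [2.5, -0.3, 0, 0.1, 0],
  [2.5, -0.28, 0, 0.12, 0],
  [2.5, -0.28, 0, 0.13, 0],
  [2.5, -0.27, 0, 0.15, 0],
  [2.5, -0.27, 0, 0.15, 0],
  [2.5, 0, 0, 0, 0],
  [2.5, 0, 0, 0, 0],
])

```text
t: 7.6
ee_pos: [0.5108, -0.0747, 0.1403]
eef_rot: [0.001, 1.0, 0.031, 0.001]
ft_force: [-7.1, -0.3, 19.4]
opening: 0.035
finger_force: 15.0
```

```bash
cat > look.py <<'E'
from h import *
import sys
n=sys.argv[1]
s=env.get_state(); print(s['ee_pos'],s['ft_force'],s['moment'])
P=eyes.camera_params('wrist'); im,d=eyes.get_image('wrist')
np.savez(f'w{n}.npz',im=im,d=d,w2c=P['world_to_cam'],f=200/np.tan(np.radians(P['vfov'])/2),c=[P['cx'],P['cy']])
# fisheye cloud -> points on the gauge cap/cylinder
f=200/np.tan(np.radians(P['vfov'])/2); v,u=np.mgrid[0:400,0:640]
a=u-P['cx'];b=v-P['cy'];r=np.hypot(a,b)+1e-9;t=np.tan(r/f)
X=np.stack([a/r*t*d,-b/r*t*d,-d,np.ones_like(d)],-1)
W=(X@np.linalg.inv(P['world_to_cam']).T)[...,:3]; W[d<=0]=np.nan
np.save(f'W{n}.npy',W)
p=np.array(s['ee_pos']); q=W-p
x=np.array([1,0,0])
g=(abs(q[...,1])<.014)&(q[...,0]>-.07)&(q[...,0]<.06)
for z0 in range(-60,70,8):
    m=g&(abs(q[...,2]*1000-z0)<4)
    if m.sum()>5: print(z0,m.sum(),'x',np.round(np.nanpercentile(q[m][:,0],[2,50,98])*1000,1))
cv2.imwrite(f'pics/w{n}.png',im[...,::-1])
E
python3 look.py 2
```

```text
[ 0.51084721 -0.07470638  0.14028053] [-7.10614196 -0.28398285 19.39430605] [-9.53638729e-02  1.43436721e+00 -1.08445782e-03]
-60 257 x [29.5 34.8 52.6]
-52 1703 x [24.3 41.2 55.5]
-44 476 x [19.8 56.6 59.9]
-36 205 x [17.9 24.8 26.9]
-28 245 x [16.4 23.4 25.5]
-20 269 x [15.5 22.  24. ]
-12 307 x [14.1 20.6 22.7]
-4 320 x [12.5 19.3 21.3]
4 443 x [11.2 17.8 20.4]
12 469 x [10.  16.3 18.6]
20 550 x [ 8.  15.  17.1]
28 632 x [ 6.5 13.4 15.7]
36 515 x [ 7.4 12.7 14.5]
44 2171 x [-18.6  -6.   14.3]
52 156 x [-8.  -3.5 12.9]
```

>>> jog_arm([
  [2.5, 0, 0, 0, 0],
  [2.5, 0, 0, 0, 0],
  [2.5, -0.3, 0, 0.1, 0],
  [2.5, -0.3, 0, 0.12, 0],
  [2.5, -0.25, 0, 0.15, 0],
  [2.5, -0.25, 0, 0.15, 0],
  [2.5, 0, 0, 0, 0],
  [2.5, 0, 0, 0, 0],
], force=6)

```text
t: 8.45
ee_pos: [0.499, -0.0752, 0.1335]
eef_rot: [0.0, 1.0, 0.031, -0.0]
ft_force: [-4.0, 0.4, 8.2]
opening: 0.0352
finger_force: 6.0
```

```bash
python3 look.py 3
```

```text
[ 0.49902395 -0.07523816  0.13352086] [-4.02207911  0.4133644   8.17882138] [-0.02460099  0.93532542 -0.02987127]
-52 390 x [40.5 46.1 51. ]
-44 1342 x [33.6 50.3 59.6]
-36 265 x [28.6 35.4 38.5]
-28 298 x [26.3 32.9 35.6]
-20 350 x [23.5 30.5 33.1]
-12 400 x [21.2 27.8 30.8]
-4 411 x [19.3 25.5 28.1]
4 546 x [16.2 22.9 25.7]
12 591 x [13.2 20.3 23. ]
20 683 x [10.7 17.7 20.4]
28 798 x [ 8.1 15.2 18. ]
36 891 x [ 6.5 12.7 15.5]
44 1249 x [-19.   -8.5  13.3]
52 924 x [-9.9 -4.2 12.9]
```

```bash
cat > ax.py <<'E'
from h import *
import sys
from scipy.optimize import least_squares
def cyl(W,p,yaw=0):
    c,s=np.cos(yaw),np.sin(yaw); q=(W-p)@np.array([[c,-s,0],[s,c,0],[0,0,1]])
    q=q.reshape(-1,3); q=q[~np.isnan(q[:,0])]
    m=(abs(q[:,1])<.012)&(q[:,2]>-.036)&(q[:,2]<.032)&(q[:,0]>-.01)&(q[:,0]<.06); q=q[m]
    # axis: x=a+b*z, y=e+g*z ; radius 16
    def r(v):
        a,b,e,g=v; d=np.array([b,g,1]); d=d/np.linalg.norm(d); o=np.array([a,e,0])
        return np.linalg.norm(np.cross(q-o,d),axis=1)-.016
    v=least_squares(r,[0,-.2,0,0],loss='soft_l1',f_scale=.001).x
    return v,len(q),np.sqrt(np.mean(r(v)**2))
def rep(W,p,yaw=0):
    v,n,e=cyl(W,p,yaw); print('n',n,'rms',e.round(4),'axis x at z=+5mm: %.1f mm'%(1e3*(v[0]+v[1]*.005)),'y %.1f'%(1e3*v[2]),'tilt %.1f'%np.degrees(np.arctan(-v[1])),'roll %.1f'%np.degrees(np.arctan(v[3])))
    return v
E
python3 - <<'E'
from ax import *
P=dict(np.load('w1.npz')); q=np.load('w2.npz'); f=q['f'];c=q['c'];d=P['d'];v,u=np.mgrid[0:400,0:640]
a=u-c[0];b=v-c[1];r=np.hypot(a,b)+1e-9;t=np.tan(r/f)
W=(np.stack([a/r*t*d,-b/r*t*d,-d,np.ones_like(d)],-1)@np.linalg.inv(P['w2c']).T)[...,:3];W[d<=0]=np.nan
rep(W,[.5259,-.0731,.1978],.061)
rep(np.load('W2.npy'),[.5108,-.0747,.1403],.061)
rep(np.load('W3.npy'),[.4990,-.0752,.1335],.061)
# cap top point
for n,p in((2,[.5108,-.0747,.1403]),(3,[.4990,-.0752,.1335])):
    q=np.load(f'W{n}.npy')-p; m=(abs(q[...,1])<.012)&(abs(q[...,0])<.03)&(q[...,2]>.035)&(q[...,2]<.075)
    print(n,np.nanmax(q[m],0),np.nanpercentile(q[m][:,2],[5,50,95]))
E
```

```text
n 2068 rms 0.0003 axis x at z=+5mm: -3.0 mm y -0.8 tilt 0.0 roll 0.5
n 2963 rms 0.0004 axis x at z=+5mm: 2.9 mm y -0.7 tilt 10.1 roll 0.5
n 3711 rms 0.0004 axis x at z=+5mm: 7.4 mm y -0.9 tilt 17.6 roll 0.5
2 [0.01531753 0.01197621 0.04933523] [0.03637583 0.04614302 0.04808751]
3 [0.01583021 0.01198522 0.05167877] [0.03623687 0.0468654  0.05027   ]
```

>>> jog_arm([
  [2.5, 0, 0, 0.15, 0],
  [2.5, 0, 0, 0.15, 0],
  [2.5, 0, 0, 0.15, 0],
  [2.5, 0, 0, 0.1, 0],
  [2.5, 0, 0, 0.0, 0],
  [2.5, 0, 0, 0, 0],
], force=5)

```text
t: 9.1
ee_pos: [0.4994, -0.0753, 0.1275]
eef_rot: [0.0, 1.0, 0.031, -0.0]
ft_force: [-4.2, -0.1, 5.2]
opening: 0.0326
finger_force: 5.0
```

```bash
cat > a.py <<'E'
import sys
from ax import *
n=sys.argv[1]
s=env.get_state(); p=np.array(s['ee_pos']); q=s['eef_rot']; yaw=2*np.arctan2(q[2],q[1])
P=eyes.camera_params('wrist'); im,d=eyes.get_image('wrist')
f=200/np.tan(np.radians(P['vfov'])/2); v,u=np.mgrid[0:400,0:640]
a=u-P['cx'];b=v-P['cy'];r=np.hypot(a,b)+1e-9;t=np.tan(r/f)
W=(np.stack([a/r*t*d,-b/r*t*d,-d,np.ones_like(d)],-1)@np.linalg.inv(P['world_to_cam']).T)[...,:3]; W[d<=0]=np.nan
np.savez(f'v{n}.npz',im=im,W=W,p=p,yaw=yaw)
v=rep(W,p,yaw)
c,s_=np.cos(yaw),np.sin(yaw); ql=(W-p)@np.array([[c,-s_,0],[s_,c,0],[0,0,1]])
# top of gauge along axis: cap pixels
ax=np.array([v[1],v[3],1]);ax/=np.linalg.norm(ax); o=np.array([v[0],v[2],0])
w=ql.reshape(-1,3)-o; w=w[~np.isnan(w[:,0])]; al=w@ax; rad=np.linalg.norm(w-al[:,None]*ax,axis=1)
top=np.median(al[(rad<.012)&(al>.02)&(al<.08)]); foot=o+(top-.110)*ax
R=np.array([[c,-s_,0],[s_,c,0],[0,0,1]])
print('yaw %.1f top along axis from z=5: %.1f'%(np.degrees(yaw),1e3*(top-.005/ax[2])),'FOOT world',(p+R@foot).round(4),'axis world',(R@ax).round(3))
E
python3 a.py 4
```

```text
n 3903 rms 0.0004 axis x at z=+5mm: 7.2 mm y -0.7 tilt 19.1 roll 0.5
yaw 3.5 top along axis from z=5: 51.2 FOOT world [ 0.5259 -0.0748  0.077 ] axis world [-0.327 -0.012  0.945]
```

>>> jog_arm([
  [2.5, 0, 0, 0, 0],
  [2.5, -0.2, 0, 0.05, 0],
  [2.5, -0.2, 0, 0.05, 0],
  [2.5, -0.2, 0, 0.1, 0],
  [2.5, 0, 0, 0.0, 0],
  [2.5, 0, 0, 0, 0],
], force=10)

```text
t: 9.75
ee_pos: [0.4934, -0.0751, 0.1251]
eef_rot: [-0.0, 1.0, 0.031, -0.0]
ft_force: [-0.8, 1.4, -1.8]
opening: 0.0324
finger_force: 10.0
```

```bash
python3 a.py 5
```

```text
n 3932 rms 0.0006 axis x at z=+5mm: 7.4 mm y -0.5 tilt 19.4 roll 0.1
yaw 3.6 top along axis from z=5: 51.1 FOOT world [ 0.5203 -0.0741  0.0746] axis world [-0.332 -0.018  0.943]
```

>>> jog_arm([
  [2.5, 0, 0, 0, 0],
  [2.5, 0, 0, -1, 0],
  [2.5, 0, 0, -2, 0],
  [2.5, -2, 0, -1, 0],
  [2.5, -2, 0, 0, 0],
  [2.5, -2, 0, 0, 0],
  [2.5, -2, 0, 0, 0],
  [2.5, 0, 0, 0, 0],
  [2.5, 0, 0, 0, 0],
  [2.5, 0, 0, 0, 0],
], force=20)

```text
t: 10.8
ee_pos: [0.4149, -0.0803, 0.166]
eef_rot: [0.0, 1.0, 0.031, 0.001]
ft_force: [0.1, 0.3, -2.8]
opening: 0.0321
finger_force: 20.0
```

```bash
python3 a.py 6
cat > pad.py <<'E'
import sys
from h import *
z=np.load(f'v{sys.argv[1]}.npz'); W=z['W']; im=z['im']; cx,cy=map(float,sys.argv[2:4])
m=(abs(W[...,0]-cx)<.045)&(abs(W[...,1]-cy)<.05)&(W[...,2]>.045)&(W[...,2]<.105)&(im.max(-1)<70)
k,lab,st,c=cv2.connectedComponentsWithStats(m.astype(np.uint8)); i=1+st[1:,4].argmax(); M=lab==i; p=W[M]
A=np.c_[p[:,:2],np.ones(len(p))]; w=np.ones(len(p),bool)
for _ in range(6):
    co=np.linalg.lstsq(A[w],p[w,2],rcond=None)[0]; e=p[:,2]-A@co; w=abs(e)<.0015
n=np.array([-co[0],-co[1],1]);n/=np.linalg.norm(n); e*=n[2]
q=p[w]; r=cv2.minAreaRect(q[:,:2].astype(np.float32)*1000)
print(len(p),'n',n.round(3),'tilt',np.degrees(np.arccos(n[2])).round(1),'yaw',np.degrees(np.arctan2(-n[1],-n[0])).round(1),'rect',np.round(r[0],1),np.round(r[1],1),round(r[2],1),'mean',q.mean(0).round(4))
c0=np.array([r[0][0]/1e3,r[0][1]/1e3]); print('z at rect centre',round(float(co[0]*c0[0]+co[1]*c0[1]+co[2]),4))
d=e<-.003
print('dent pts',d.sum(), p[d].mean(0).round(4) if d.sum() else '', 'e pct',np.percentile(e*1e3,[0.5,5,50,95]).round(1))
rr=np.hypot(*(p[:,:2]-c0).T)
for a in (0,4,8,12,16,22): 
    s=(rr>=a/1e3)&(rr<(a+4)/1e3); print(a,s.sum(),np.round(1e3*e[s].mean(),2) if s.sum() else '')
E
python3 pad.py 6 .529 -.0735
```

```text
n 3933 rms 0.0004 axis x at z=+5mm: 7.4 mm y -0.5 tilt 19.4 roll 0.1
yaw 3.5 top along axis from z=5: 51.1 FOOT world [ 0.4418 -0.0791  0.1154] axis world [-0.332 -0.019  0.943]
7836 n [-0.421 -0.036  0.906] tilt 25.0 yaw 4.9 rect [526.5 -75.3] [64.2 70. ] 5.2 mean [ 0.5273 -0.075   0.0758]
z at rect centre 0.0754
dent pts 182 [ 0.5413 -0.0738  0.0731] e pct [-8.6 -1.5 -0.   1.2]
0 90 -0.26
4 270 -0.16
8 426 -0.69
12 625 -0.94
16 819 -0.53
22 1066 0.07
```

Run:
```python
import numpy as np,cv2
z=np.load('v6.npz'); im=z['im']; W=z['W']
m=(abs(W[...,0]-.53)<.06)&(abs(W[...,1]+.075)<.06)&(W[...,2]>.04)
v,u=np.where(m); print(u.min(),u.max(),v.min(),v.max())
c=im[v.min()-10:v.max()+10,u.min()-10:u.max()+10]
c=np.clip(c.astype(float)*2.5,0,255).astype(np.uint8)
s=min(5,560/c.shape[0],780/c.shape[1]); cv2.imwrite('pics/p6.png',cv2.resize(c,None,fx=s,fy=s)[...,::-1])
```

```text
273 370 0 106Traceback (most recent call last):
  File "<stdin>", line 7, in <module>
ZeroDivisionError: division by zero
```

Run:
```python
import numpy as np,cv2
z=np.load('v6.npz'); im=z['im']
c=np.clip(im[0:150,220:420].astype(float)*2.5,0,255).astype(np.uint8)
cv2.imwrite('pics/p6.png',cv2.resize(c,(780,585))[...,::-1])
```

```text
(no output)
```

View pics/p6.png

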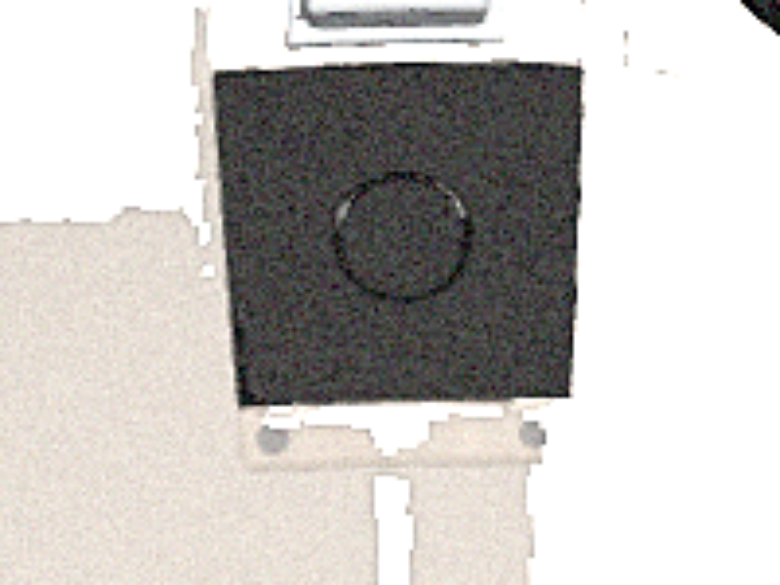

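>>> jog_arm([
  [2.5, 0, 0, 0, 0.1],
  [2.5, 0.2, -1, 0, 0],
  [2.5, 0.2, -2, 0, 0],
  [2.5, 0.2, -2.5, 0, 0],
  [2.5, 0.2, -2.5, 0, 0],
  [2.5, 0.2, -2.5, 0, 0],
  [2.5, 0.2, -2.5, 0, 0],
  [2.5, 0.2, -2, 0, 0],
  [2.5, 0, -1.5, 0, 0],
  [2.5, 0, 0, 0, 0],
  [2.5, 0, 0, 0, 0],
], force=20)

```text
t: 11.95
ee_pos: [0.4342, 0.0844, 0.1653]
eef_rot: [0.0, 1.0, -0.018, -0.0]
ft_force: [0.3, 0.7, -3.3]
opening: 0.0316
finger_force: 20.0
```

```bash
python3 a.py 7; python3 pad.py 7 .544 .085|head -3; python3 pad.py 7 .560 .263|head -3
```

```text
n 3917 rms 0.0004 axis x at z=+5mm: 7.4 mm y -0.5 tilt 19.3 roll 0.1
yaw -2.0 top along axis from z=5: 51.1 FOOT world [0.461  0.0828 0.1147] axis world [-0.33   0.014  0.944]
7834 n [-0.422  0.018  0.906] tilt 25.0 yaw -2.5 rect [542.9  86.7] [69.9 63.9] 87.3 mean [0.5441 0.0865 0.0759]
z at rect centre 0.0753
dent pts 170 [0.5581 0.0851 0.0741] e pct [-8.1 -1.5 -0.   1.2]
5041 n [-0.416  0.056  0.907] tilt 24.8 yaw -7.7 rect [560.2 267.4] [71.7 64.3] 80.4 mean [0.5602 0.2655 0.0755]
z at rect centre 0.0753
dent pts 841 [0.5613 0.2346 0.0649] e pct [-21.7 -15.1  -0.    1.5]
```

>>> jog_arm([
  [2.5, 1, -0.1, 0, 0],
  [2.5, 2, -0.2, 0, 0],
  [2.5, 2, -0.2, 0, 0.0],
  [2.5, 2, -0.2, 0, 0],
  [2.5, 1.2, 0, 0.5, 0],
  [2.5, 0, 0, 1, 0],
  [2.5, 0, 0, 1, 0],
  [2.5, 0, 0, 0.6, 0],
  [2.5, 0, 0, 0.4, 0],
  [2.5, 0, 0, 0.2, 0],
  [2.5, 0, 0, 0, 0],
  [2.5, 0, 0, 0, 0],
], force=16)

```text
t: 13.2
ee_pos: [0.516, 0.0878, 0.1286]
eef_rot: [0.0, 1.0, -0.019, -0.0]
ft_force: [-1.0, -0.7, -1.7]
opening: 0.0316
finger_force: 16.0
```

```bash
python3 a.py 8
```

```text
n 3906 rms 0.0004 axis x at z=+5mm: 7.3 mm y -0.6 tilt 19.1 roll 0.2
yaw -2.2 top along axis from z=5: 51.0 FOOT world [0.5426 0.086  0.0779] axis world [-0.327  0.016  0.945]
```

>>> jog_arm([
  [2.5, 0, 0, 0.15, 0],
  [2.5, 0, 0, 0.15, 0],
  [2.5, 0, 0, 0.15, 0],
  [2.5, -0.05, 0, 0.15, 0],
  [2.5, 0, 0, 0.0, 0],
  [2.5, 0, 0, 0, 0],
  [2.5, 0, 0, 0, 0],
  [2.5, 0, 0, 0, 0],
], force=16)

```text
t: 14.05
ee_pos: [0.515, 0.0881, 0.1241]
eef_rot: [0.0, 1.0, -0.019, -0.0]
ft_force: [-10.5, -2.1, 17.6]
opening: 0.032
finger_force: 16.0
```

```bash
python3 a.py 9
```

```text
n 4687 rms 0.0036 axis x at z=+5mm: 39.6 mm y 3.2 tilt 20.1 roll -8.7
yaw -2.2 top along axis from z=5: 73.4 FOOT world [0.5673 0.0938 0.0951] axis world [-0.346 -0.13   0.929]
```

```bash
sed -i 's/\[0,-.2,0,0\],loss/[.004,-.36,0,0],loss/; s/q\[:,2\]>-.036/q[:,2]>-.028/; s/q\[:,0\]<.06); q/q[:,0]<.045); q/' ax.py
python3 - <<'E'
from ax import *
z=np.load('v9.npz'); v=rep(z['W'],z['p'],z['yaw'])
yaw=z['yaw'];c,s=np.cos(yaw),np.sin(yaw);q=(z['W']-z['p'])@np.array([[c,-s,0],[s,c,0],[0,0,1]])
m=(abs(q[...,1])<.004)&(abs(q[...,0])<.06)
for z0 in range(-40,60,8):
    w=m&(abs(q[...,2]*1e3-z0)<3); print(z0,np.round(np.nanpercentile(q[w][:,0],[2,50,98])*1e3,1) if w.any() else '')
E
```

```text
n 3819 rms 0.0004 axis x at z=+5mm: 8.0 mm y -0.6 tilt 21.1 roll 0.2
-40 [45.6 49.2 54.2]
-32 [38.1 41.9 59.7]
-24 [34.6 36.1 37.7]
-16 [31.6 33.  34.5]
-8 [28.1 30.  31.6]
0 [25.5 26.9 28.3]
8 [22.9 24.  25.2]
16 [19.1 20.9 23.2]
24 [15.9 17.5 19.2]
32 [12.7 14.5 16.1]
40 [ 9.7 11.4 13.4]
48 [ 9.8 10.2 10.9]
56 [-12.2  -2.7   4. ]
```

>>> jog_arm([
  [2.5, 0, 0, 0, 0],
  [2.5, 0, 0, -1, 0],
  [2.5, 0, 0, -2, 0],
  [2.5, -2, 0, -1, 0],
  [2.5, -2, 0, -0.5, 0],
  [2.5, -2, 0, 0, 0],
  [2.5, -2, 0, 0, 0],
  [2.5, 0, 0, 0, 0],
  [2.5, 0, 0, 0, 0],
], force=20)

```text
t: 15.0
ee_pos: [0.4366, 0.0911, 0.168]
eef_rot: [-0.0, 1.0, -0.019, 0.001]
ft_force: [0.7, 0.0, -2.9]
opening: 0.0318
finger_force: 20.0
```

```bash
python3 a.py 10; python3 pad.py 10 .543 .0865;python3 pad.py 10 .560 .266|head -3
```

```text
n 3802 rms 0.0004 axis x at z=+5mm: 7.9 mm y -0.5 tilt 20.9 roll 0.0
yaw -2.2 top along axis from z=5: 53.3 FOOT world [0.4647 0.0895 0.1201] axis world [-0.357  0.014  0.934]
7652 n [-0.423  0.018  0.906] tilt 25.1 yaw -2.4 rect [543.1  86.5] [70.1 64. ] 87.7 mean [0.5441 0.0867 0.0759]
z at rect centre 0.0754
dent pts 153 [0.5586 0.0864 0.0745] e pct [-7.4 -1.5 -0.   1.2]
0 86 -0.19
4 267 -0.29
8 419 -0.77
12 622 -0.8
16 785 -0.15
22 1059 0.03
5104 n [-0.416  0.059  0.907] tilt 24.8 yaw -8.1 rect [560.1 267.4] [71.2 64.4] 80.3 mean [0.56   0.2652 0.0756]
z at rect centre 0.0753
dent pts 828 [0.5617 0.2349 0.0652] e pct [-21.7 -15.1  -0.1   1.4]
```

>>> jog_arm([
  [2.5, 0, 0, 0, 0.12],
  [2.5, -0.2, -1.2, 0, 0],
  [2.5, -0.2, -2, 0, 0],
  [2.5, -0.2, -2.5, 0, 0],
  [2.5, -0.2, -2.5, 0, 0],
  [2.5, -0.2, -2.5, 0, 0],
  [2.5, -0.2, -2.5, 0, 0],
  [2.5, -0.2, -2.5, 0, 0],
  [2.5, 0, -2, 0, 0],
  [2.5, 0, -1.5, 0, 0],
  [2.5, 0, 0, 0, 0],
  [2.5, 0, 0, 0, 0],
], force=20)

```text
t: 16.25
ee_pos: [0.4522, 0.2826, 0.1671]
eef_rot: [0.0, 0.997, -0.078, -0.0]
ft_force: [-0.4, -0.4, -3.0]
opening: 0.032
finger_force: 20.0
```

```bash
python3 a.py 11; python3 pad.py 11 .560 .266
python3 - <<'E'
from h import *
print(env.get_state()['ee_pos'], env.get_state()['joint_positions'])
E
```

```text
n 3814 rms 0.0004 axis x at z=+5mm: 7.9 mm y -0.6 tilt 20.8 roll 0.1
yaw -9.0 top along axis from z=5: 53.3 FOOT world [0.4799 0.2775 0.119 ] axis world [-0.351  0.057  0.935]
7695 n [-0.417  0.071  0.906] tilt 25.0 yaw -9.7 rect [560.1 267.8] [69.8 64.1] 80.3 mean [0.561  0.2677 0.0759]
z at rect centre 0.0755
dent pts 146 [0.5719 0.2659 0.0729] e pct [-7.1 -1.4 -0.   1.2]
0 90 -0.16
4 266 -0.23
8 429 -0.73
12 623 -1.03
16 787 -0.11
22 1059 0.04
[0.45230402 0.28194697 0.16709603] [-0.33444892  0.36090962 -0.39236222  1.87725167  0.16878947  0.93668441
 -2.53347345]
```

>>> jog_arm([
  [2.5, 1, 0, 0, 0.01],
  [2.5, 2, -0.1, 0, 0],
  [2.5, 2, -0.1, 0, 0.0],
  [2.5, 2, -0.1, 0, 0],
  [2.5, 1.2, 0, 0.5, 0],
  [2.5, 0, 0, 1, 0],
  [2.5, 0, 0, 1, 0],
  [2.5, 0, 0, 0.8, 0],
  [2.5, 0, 0, 0.5, 0],
  [2.5, 0, 0, 0.3, 0],
  [2.5, 0, 0, 0, 0],
  [2.5, 0, 0, 0, 0],
], force=16)

```text
t: 17.5
ee_pos: [0.5334, 0.2724, 0.1266]
eef_rot: [-0.0, 0.996, -0.084, -0.0]
ft_force: [-0.4, 0.0, -2.3]
opening: 0.0319
finger_force: 16.0
```

```bash
python3 a.py 12
```

```text
n 3784 rms 0.0004 axis x at z=+5mm: 7.7 mm y -0.7 tilt 20.6 roll 0.0
yaw -9.6 top along axis from z=5: 53.1 FOOT world [0.5606 0.267  0.0784] axis world [-0.347  0.06   0.936]
```

>>> jog_arm([
  [2.5, 0, 0, 0.15, 0],
  [2.5, 0, 0, 0.15, 0],
  [2.5, 0, 0, 0.15, 0],
  [2.5, -0.05, 0, 0.15, 0],
  [2.5, 0, 0, 0.0, 0],
  [2.5, 0, 0, 0, 0],
  [2.5, 0, 0, 0, 0],
  [2.5, 0, 0, 0, 0],
  [2.5, 0, 0, 0, 0],
  [2.5, 0, 0, 0, 0],
], force=16)

```text
t: 18.55
ee_pos: [0.5319, 0.2733, 0.1226]
eef_rot: [-0.0, 0.997, -0.083, -0.0]
ft_force: [-11.5, -1.7, 16.5]
opening: 0.0324
finger_force: 16.0
```

```bash
python3 a.py 13
```

```text
n 4000 rms 0.0004 axis x at z=+5mm: 9.0 mm y -0.8 tilt 22.7 roll 0.4
yaw -9.6 top along axis from z=5: 54.7 FOOT world [0.5616 0.2672 0.0767] axis world [-0.379  0.07   0.923]
```

>>> jog_arm([
  [2.5, 0, 0, 0, 0],
  [2.5, 0, 0, -1, 0],
  [2.5, 0, 0, -2, 0],
  [2.5, -2, 0, -1, 0],
  [2.5, -2, 0, -0.5, 0],
  [2.5, -2, 0, 0, 0],
  [2.5, -2, 0, 0, 0],
  [2.5, 0, 0, 0, 0],
  [2.5, 0, 0, 0, 0],
], force=20)

```text
t: 19.5
ee_pos: [0.4549, 0.2856, 0.166]
eef_rot: [-0.0, 0.996, -0.084, 0.001]
ft_force: [0.1, -0.9, -2.6]
opening: 0.0318
finger_force: 20.0
```

```bash
python3 a.py 14; python3 pad.py 14 .560 .267;  python3 - <<'E'
import numpy as np,cv2
z=np.load('v14.npz'); im=z['im']
c=np.clip(im[0:150,220:420].astype(float)*2.5,0,255).astype(np.uint8)
cv2.imwrite('pics/p14.png',cv2.hconcat([cv2.resize(c,(400,300)),cv2.resize(im[:,53:587],(400,300))])[...,::-1])
E
```

```text
n 3970 rms 0.0004 axis x at z=+5mm: 8.9 mm y -0.7 tilt 22.6 roll 0.1
yaw -9.6 top along axis from z=5: 54.5 FOOT world [0.4845 0.2798 0.1197] axis world [-0.379  0.067  0.923]
7820 n [-0.416  0.071  0.906] tilt 25.0 yaw -9.7 rect [560.  267.9] [69.8 64.1] 80.3 mean [0.5611 0.2677 0.076 ]
z at rect centre 0.0755
dent pts 913 [0.5642 0.2671 0.0651] e pct [-15.3 -11.8  -0.1   1.2]
0 81 -11.75
4 245 -12.09
8 362 -10.57
12 748 -2.81
16 790 -0.02
22 1055 0.02
```

View pics/p14.png

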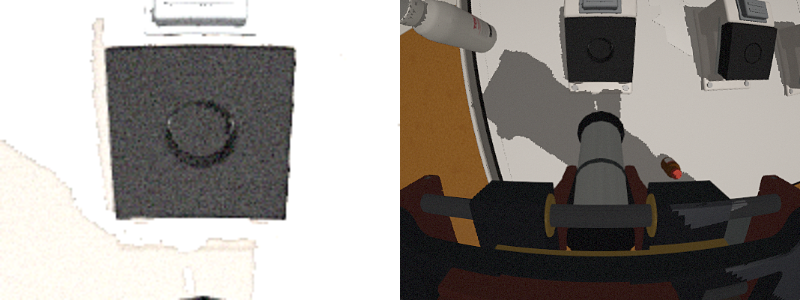

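>>> jog_arm([
  [2.5, 0, 0, 0, -0.13],
  [2.5, -0.1, 1.15, 0, 0],
  [2.5, -0.1, 2.3, 0, 0],
  [2.5, -0.1, 2.5, 0, 0],
  [2.5, -0.1, 2.5, 0, 0],
  [2.5, -0.1, 2.5, 0, 0],
  [2.5, -0.1, 2.5, 0, 0],
  [2.5, -0.1, 2.5, 0, 0],
  [2.5, 0, 2.2, 0, 0],
  [2.5, 0, 1.5, 0, 0],
  [2.5, 0, 0, 1, 0],
  [2.5, 0, 0, 2, 0],
  [2.5, 0, 0, 2, 0],
  [2.5, 0, 0, 2, 0],
  [2.5, 0, 0, 1.5, 0],
  [2.5, 0, 0, 1, 0],
  [2.5, 0, 0, 0, 0],
  [2.5, 0, 0, 0, 0],
], force=20)

```text
t: 21.35
ee_pos: [0.44, 0.0897, 0.0705]
eef_rot: [-0.0, 1.0, -0.019, -0.0]
ft_force: [-0.9, 0.2, -2.7]
opening: 0.0319
finger_force: 20.0
```

```bash
python3 a.py 15
python3 - <<'E'
import numpy as np
z=np.load('v15.npz'); W=z['W']
for y0 in (.06,.115):
  m=(abs(W[...,1]-y0)<.006)&(W[...,0]>.46)&(W[...,0]<.56)
  for a,b in((.003,.008),(.008,.015),(.015,.03),(.03,.05),(.05,.06)):
    k=m&(W[...,2]>a)&(W[...,2]<b); print(y0,a,k.sum(),np.round(np.percentile(W[k][:,0],[2,20,50]),3) if k.sum()>3 else '')
E
```

```text
n 3982 rms 0.0004 axis x at z=+5mm: 8.8 mm y -0.6 tilt 22.5 roll 0.2
yaw -2.2 top along axis from z=5: 54.6 FOOT world [0.47   0.0878 0.0243] axis world [-0.382  0.017  0.924]
0.06 0.003 127 [0.497 0.497 0.501]
0.06 0.008 234 [0.498 0.501 0.504]
0.06 0.015 8 [0.51 0.51 0.51]
0.06 0.03 28 [0.509 0.509 0.51 ]
0.06 0.05 28 [0.509 0.51  0.51 ]
0.115 0.003 151 [0.499 0.5   0.503]
0.115 0.008 216 [0.5   0.503 0.507]
0.115 0.015 26 [0.512 0.512 0.512]
0.115 0.03 30 [0.512 0.512 0.512]
0.115 0.05 23 [0.512 0.512 0.512]
```

>>> jog_arm([
  [2.5, -1.2, 0, 0, 0],
  [2.5, 0, 0, 0.8, 0],
  [2.5, 0, 0, 0.6, 0],
  [2.5, 0, 0, 0.4, 0],
  [2.5, 0, 0, 0.1, 0],
  [2.5, 0, 0, 0, 0],
  [2.5, 0, 0, 0, 0],
], force=15)

```text
t: 22.1
ee_pos: [0.4283, 0.09, 0.052]
eef_rot: [0.0, 1.0, -0.019, 0.0]
ft_force: [-3.5, -0.3, 12.0]
opening: 0.032
finger_force: 15.0
```

>>> jog_arm([
  [2.5, 0.25, 0, 0, 0],
  [2.5, 0.25, 0, 0, 0],
  [2.5, 0.3, 0, 0.02, 0],
  [2.5, 0.3, 0, 0.04, 0],
  [2.5, 0.3, 0, 0.06, 0],
  [2.5, 0, 0, 0, 0],
], force=10)

```text
t: 22.7
ee_pos: [0.4435, 0.0897, 0.0512]
eef_rot: [-0.0, 1.0, -0.019, 0.001]
ft_force: [-1.7, -0.7, 11.8]
opening: 0.0322
finger_force: 10.0
```

```bash
sed -i 's/\[.004,-.36,0,0\],loss/[.004,-.2,0,0],loss/' ax.py; python3 a.py 16
```

```text
n 3254 rms 0.0004 axis x at z=+5mm: 2.5 mm y -0.6 tilt 14.9 roll 0.2
yaw -2.2 top along axis from z=5: 56.2 FOOT world [0.4598 0.0883 0.0042] axis world [-0.257  0.013  0.966]
```

>>> jog_arm([
  [2.5, 0.3, 0, 0.04, 0],
  [2.5, 0.3, 0, 0.05, 0],
  [2.5, 0.3, 0, 0.06, 0],
  [2.5, 0.3, 0, 0.07, 0],
  [2.5, 0.2, 0, 0.06, 0],
  [2.5, 0, 0, 0, 0],
], force=10)

```text
t: 23.35
ee_pos: [0.4582, 0.0892, 0.0487]
eef_rot: [-0.0, 1.0, -0.019, 0.002]
ft_force: [1.7, -1.6, 14.0]
opening: 0.0323
finger_force: 10.0
```

```bash
python3 a.py 17
```

```text
n 2586 rms 0.0004 axis x at z=+5mm: -4.2 mm y -0.6 tilt 6.8 roll 0.0
yaw -2.2 top along axis from z=5: 57.7 FOOT world [0.4602 0.0885 0.0017] axis world [-0.118  0.005  0.993]
```

>>> jog_arm([
  [2.5, 0.3, 0, 0.07, 0],
  [2.5, 0.3, 0, 0.07, 0],
  [2.5, 0.3, 0, 0.07, 0],
  [2.5, 0, 0, 0, 0],
], force=10)

```text
t: 23.8
ee_pos: [0.4677, 0.0889, 0.0467]
eef_rot: [-0.0, 1.0, -0.019, 0.002]
ft_force: [0.5, -1.5, 12.2]
opening: 0.0317
finger_force: 10.0
```

```bash
sed -i 's/\[.004,-.2,0,0\],loss/[-.006,0,0,0],loss/' ax.py; python3 a.py 18
```

```text
n 2399 rms 0.0111 axis x at z=+5mm: -8.6 mm y -0.7 tilt 1.4 roll 0.0
yaw -2.2 top along axis from z=5: 58.5 FOOT world [4.602e-01 8.850e-02 2.000e-04] axis world [-0.024  0.001  1.   ]
```

>>> jog_arm([
  [4, 0, 0, -0.1, 0],
  [5, 0, 0, 0, 0],
  [6, 0, 0, 0, 0],
  [8, 0, 0, 0, 0],
  [8.7, 0, 0, 0, 0],
  [8.7, 0, 0, 0, 0],
  [8.7, 0, 0, 0, 0],
  [8.7, -0.5, 0, -0.5, 0],
  [8.7, 0, 0, -1, 0],
  [8.7, 0, 0, -2, 0],
  [8.7, 0, 0, -2, 0],
  [8.7, 0, 0, -2, 0],
  [8.7, 0, 0, -2, 0],
  [8.7, 0, 0, -2, 0],
  [8.7, 0, 0, -2, 0],
  [8.7, 0, 0, -1, 0],
  [8.7, 0, 0, 0, 0],
], force=10)

```text
t: 25.55
ee_pos: [0.4606, 0.0889, 0.193]
eef_rot: [-0.0, 1.0, -0.019, 0.002]
ft_force: [-0.4, -0.1, 0.6]
opening: 0.0867
finger_force: 0.0
```

```bash
python3 a.py 19
python3 - <<'E'
import numpy as np
W=np.load('v19.npz')['W']
m=(np.hypot(W[...,0]-.46,W[...,1]-.0885)<.03)
for a,b in ((.015,.06),(.06,.1),(.1,.104),(.104,.12)):
    k=m&(W[...,2]>a)&(W[...,2]<b); print(a,k.sum(),W[k].mean(0).round(4) if k.any() else '',W[k].max(0).round(3) if k.any() else '')
# tab of L
m=(abs(W[...,0]-.611)<.04)&(abs(W[...,1]-.259)<.04)&(W[...,2]>.092)&(W[...,2]<.105)
print('tabL',m.sum(),W[m].mean(0).round(4) if m.any() else '')
E
```

```text
n 0 rms nan axis x at z=+5mm: -6.0 mm y 0.0 tilt -0.0 roll 0.0
yaw -2.2 top along axis from z=5: nan FOOT world [nan nan nan] axis world [0. 0. 1.]
0.015 199 [0.4738 0.0878 0.0403] [0.477 0.104 0.06 ]
0.06 185 [0.4742 0.0879 0.0754] [0.477 0.104 0.09 ]
0.1 26 [0.4749 0.0868 0.1027] [0.479 0.103 0.104]
0.104 1514 [0.4619 0.0883 0.1087] [0.478 0.106 0.112]
tabL 704 [0.6096 0.2568 0.0969]
  return _methods._mean(a, axis=axis, dtype=dtype,
  ret = ret.dtype.type(ret / rcount)
```

Run:
```python
import numpy as np
W=np.load('top0.npz')['W']
m=(W[...,1]>.14)&(W[...,1]<.37)&(W[...,2]>.12)&(W[...,0]>.5); print(m.sum(),np.nanpercentile(W[m],[0,1,5],axis=0).round(3))
m=(W[...,1]>.37)&(W[...,1]<.46)&(W[...,2]>.05)&(W[...,0]>.5)&(W[...,0]<.68); print(W[m].min(0).round(3))
```

```text
13309 [[0.703 0.14  0.12 ]
 [0.706 0.143 0.131]
 [0.708 0.152 0.172]]
[0.61  0.401 0.05 ]
```

>>> jog_arm([
  [0, 0, 0, 0, 0.13],
  [0, 1.33, -2.13, 0, 0],
  [0, 1.33, -2.13, 0, 0],
  [0, 1.33, -2.13, 0, 0],
  [0, 1.33, -2.13, 0, 0],
  [0, 1.33, -2.13, 0, 0],
  [0, 1.33, -2.13, 0, 0],
  [0, 1.33, -2.13, 0, 0],
  [0, 1.33, -2.13, 0, 0],
  [0, 1.33, -2.13, 0, 0],
  [0, 0, 0, 0, 0],
  [0, 0, 0, 2, 0],
  [0, 0, 0, 2, 0],
  [0, 0, 0, 2, 0],
  [0, 0, 0, 1, 0],
  [0, 0, 0, 0, 0],
  [0, 0, 0, 0, 0],
], force=10)

```text
t: 27.3
ee_pos: [0.6099, 0.2576, 0.1215]
eef_rot: [0.0, 0.996, -0.084, -0.0]
ft_force: [-0.2, 0.5, 0.4]
opening: 0.0009
finger_force: 0.0
```

>>> jog_arm([
  [0, 0.1, 0, 0.5, 0],
  [0, 0, 0, 0.5, 0],
  [0, 0, 0, 0.4, 0],
  [0, 0, 0, 0.4, 0],
  [0, 0, 0, 0.2, 0],
  [0, 0, 0, 0.2, 0],
  [0, 0, 0, 0, 0],
  [0, 0, 0, 0, 0],
  [0, 0, 0, 0, 0],
  [0, 0, 0, 0, 0],
])

```text
t: 28.3
ee_pos: [0.6117, 0.2577, 0.1032]
eef_rot: [-0.0, 0.996, -0.084, 0.001]
ft_force: [-7.2, -3.7, 26.9]
opening: 0.0002
finger_force: 13.2
```

>>> jog_arm([
  [0, 0, 0, -0.5, 0],
  [0, 0, 0, -1.5, 0],
  [0, 0, 0, -2, 0],
  [0, 0, 0, -2, 0],
  [0, 0, 0, -2, 0],
  [0, -2, 0, 0, 0],
  [0, -2.5, 0, 0, 0],
  [0, -2.5, 0, 0, 0],
  [0, -2.5, 0, 0, 0],
  [0, -2.5, 0, 0, 0],
  [0, 0, 0, 0, 0],
  [0, 0, 0, 0, 0],
  [0, 0, 0, 0, 0],
])

```text
t: 29.6
ee_pos: [0.4936, 0.2773, 0.1795]
eef_rot: [-0.0, 0.996, -0.084, 0.0]
ft_force: [1.3, 0.2, -0.0]
opening: 0.0004
finger_force: 0.0
```

```bash
python3 a.py 20 2>/dev/null
python3 - <<'E'
from h import *
W=np.load('v20.npz')['W']; W2=cloud(*(get('top')[1:]))
for nm,w in(('wrist',W),('top',W2)):
    for n,(x,y) in dict(L=(.611,.259),M=(.5949,.0845),R=(.578,-.071)).items():
        m=(abs(w[...,0]-x)<.008)&(abs(w[...,1]-y)<.013)&(w[...,2]>.07)&(w[...,2]<.11)
        print(nm,n,m.sum(),np.median(w[m][:,2]).round(4) if m.any() else '')
    m=(np.hypot(w[...,0]-.461,w[...,1]-.0885)<.012)&(w[...,2]>.09)&(w[...,2]<.13); print('gauge top',m.sum(),np.median(w[m],0).round(4) if m.any() else '')
    m=(np.hypot(w[...,0]-.408,w[...,1]-.192)<.03)&(w[...,2]>.03)&(w[...,2]<.06); print('brown',m.sum(),w[m].mean(0).round(3) if m.any() else '')
E
```

```text
n 954 rms 0.0012 axis x at z=+5mm: -4.8 mm y -0.5 tilt 2.4 roll -0.8
yaw -9.7 top along axis from z=5: 38.3 FOOT world [0.4918 0.278  0.113 ] axis world [-0.043 -0.007  0.999]
wrist L 667 0.0896
wrist M 394 0.0977
wrist R 164 0.0977
gauge top 392 [0.4615 0.0899 0.1101]
brown 0 
top L 61 0.0894
top M 60 0.0972
top R 60 0.0976
gauge top 72 [0.4602 0.088  0.1093]
brown 46 [0.405 0.193 0.041]
```

Tab L is home, the other two tabs are up, and the gauge is upright on the trolley. Handing in.

```bash
python3 -c "
from workcell import env
print(env.job_done())"
```

```text
the job is handed in; nothing more can be done
None
```

The job is handed in: the perished buffer was on the left-hand (+y) stand, its eye left dented about 12 mm. Its tab reads home, the other two tabs are up, and the gauge stands upright on the trolley, about 30 s in; the hand-in gave no verdict, and I re-checked only the brown vial (not moved), not the spray bottle or clear vial.

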